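# Raise the stone saw's bevel table to the set mark and hold it

### The arm

A 6-joint arm with a two-finger parallel gripper is mounted at the origin on the work surface. World frame = base frame: x ahead of the robot, y to its left, z up, the work surface at z = 0. Lengths are in m, angles in degrees, forces in N, time in s.
With the tool pointing down it reaches from about 0.275 to 0.725 m from the base axis. Payload 5.6 kg.
Tool frame: the origin (TCP) lies on the centre line of the jaws, within the pads' length; the fingertips stand 11 mm ahead of it and the grasp point (between the pads) lies 8 mm behind it; z points along the fingers, y is the line along which they close (so a half turn about z gives the same grasp; the last joint's range is limited). The gripper opens to 85 mm and grips with 20 to 120 N. Pads are 22 mm wide; open, the fingers measure 114 mm over their backs; the gripper's body (76 mm by 85 mm) begins 54 mm behind the grasp point. The pads swing forward as they close: fully open they stand 13 mm farther back than shut.
Start: joints at [-50.73, 14.616, 6.199, 0, -81.583, -16.306], TCP at [0.215, -0.506, 0.242] pointing down, gripper open.
Joint ranges: [-168.99, 168.99], [-69.2, 112.95], [-62.41, 85.93], [-164.36, 98.24], [-168.68, -3.75], [-174.98, 174.98]. Speed limits (degrees/s): [147.25, 147.25, 180, 180, 180, 180].

### API

Orientations are given as a 3x3 rotation matrix whose columns are the frame's x, y, z axes.
In Python, from plant import arm gives the robot as it stands.
- The arm moves only by the tool move_arm, never from a script. Its argument "steps" is a list that holds one entry, the list of rows, each a list of 7 numbers: the shift along the tool's x, y, z as a fraction of full scale, then the turn, a rotation vector about the tool's x, y, z as a fraction of full scale, then the opening, from -1 (shut) to 1 (fully open). A call has 1 to 10 rows; each row shifts and turns the commanded pose from where the row before left it, along the tool's axes as they then stand; what a row does not reach is not made up. Full scale, the value 1, is 50 cm for a shift and 180 degrees for a turn. A row lasts 1/12 s, in which the tool goes at most 41.7 mm and 7.16 degrees, less where a joint would pass 70% of its speed; a pose out of reach is approached as far as the arm can. A call with a number of a shift or a turn outside -1 to 1 is refused whole. A call with a gripper value outside its range is refused whole. The fingers move at their own pace and stop on an object; the grip force is fixed at half the most. Time passes only in rows, so rows that do not move let the fingers close. It gives the time, the measured TCP pose, the force, the opening and the grip force at its end, in the units of the state.
- arm.get_obs(): the state, without advancing time (a new reading comes with each control period).
- arm.snapshot(name): name is "side" or "top" or "wrist"; returns the picture (400x640x3 uint8, blue, green, red); there is no depth.
- arm.camera_params(name): a dict with "K" (3x3 intrinsics, pixels), "view" (4x4, takes a point from world to camera coordinates). Camera axes: x right, y up, looking along -z (the intrinsics and any distortion apply to the point x, -y, -z); pixel columns grow to the right and rows downward; lengths in m; the calibration is good to about 2 mm. A picture is of the moment at which its call begins: read the wrist's pose just before it. camera_params takes no time and is no camera call; for the wrist camera it gives the pose at the moment of the call.
- arm.finish_job(): hands the job in; it is judged then, once.
Trained networks look in the newest picture that a camera, given by its name, has taken for a name from the list of things; names that differ only in an ending like _2 or _b are one class to them, and where a whole thing is asked for, a point or a joint stands for the part that bears it (a point fixed in the world has none). Each returns a list of dicts, best first, with "conf" (0 to 1); they miss things now and then, are a little off and sometimes report something else, mostly with a low value. They report only what shows in the picture. A call takes as long as a camera call.
- arm.boxes_of(camera, label): "at" ([x, y, z] in m, in world coordinates, good to about 4 mm: the middle of the surface that is visible of it).
- arm.masks_of(camera, label): "mask" (400x640 bool, what is visible of it).
The state is a dict: "time_s": time; "q": joint angles; "qvel": joint speeds; "effort": joint torques, N m; "eef_pos": TCP position; "tool_rot": TCP orientation; "contact_force": force on the tool from outside, world axes, zero at the start; "torque": the same for the moment, N m; "grip_width": finger opening in m; "finger_force": force on a finger pad.
Only numpy, scipy, OpenCV 4.12 (cv2) and the standard library are available. Lean on these libraries where they do the work, as an engineer would, in place of code of your own. Each camera call takes 0.05 s, during which the arm holds its last target. There are 200 camera calls.

### The job

Get the stone saw ready for a bevel cut: with its table still lying level, clear the slate off-cut off the tilting section of the table and lay it, without dropping it, in the red off-cuts tray. Then swing the tilting section up until the red clip on the quadrant arm is lined up with the white pointer on the saw's end face, and finish still holding it steady there, so that a workmate can tighten the lock knobs (let go and it falls). Leave the other things on the bench where they are.

Things in the scene. Friction and masses are not known exactly. Their poses are not given: they have to be found in the camera images.
- offcut_center (a point): centre of the dark slate off-cut, a loose rectangular stone bar 110 mm long (its x axis), 40 mm wide (its y axis) and 26 mm thick (its z axis), about 0.3 kg, lying flat on the tilting section of the saw table at the start; the point is at half its thickness
- offcut: the same slate off-cut; origin at the centre of its underside, same axes
- offcut_tray: red open off-cuts tray standing on the bench to the left or right of the saw (its place is exchanged with the grey pebble tray), does not move; outside 260 mm (its x) by 200 mm (its y) by 45 mm high, walls and floor 5 mm thick; origin at the centre of its underside, z up. A small buff chip lies inside near its +x end
- saw: fixed table-top wet stone saw, blue tub 360 mm (its x, along the blade) by 285 mm; origin on the bench under its middle, z up, x about towards the robot, y about to the robot's right (within 0.2 rad). Table surface 170 mm up. On its -y side the fixed strip with blade and black guard (at y = -35 mm, 22 mm thick, 70 mm tall, 235 mm long); on its +y side the tilting section
- hinge (a point): middle of the tilting section's hinge line, which runs along the saw's x axis through the saw's y = -20 mm, z = 164 mm; does not move
- tilt_table (a joint): angle of the tilting section, rad: 0 = level on the tub, grows as its free edge (saw's +y) is lifted, turning right-handed about the saw's x axis; 0.80 at most. Aluminium plate 360 by 180 mm, from 5 to 185 mm off the hinge line, about 0.8 kg with its handle; the hinge is free and it falls back when let go. Steel quadrant arms hang from its two ends and rise with it
- handle (a point): middle of the lifting handle's bar, on its axis. The handle is fixed on the tilting section's free edge: a black round bar 12 mm thick, 140 mm long, parallel to the hinge, a 10 mm post 65 mm either side of the middle, a free gap of 44 mm between plate edge and bar. The bar is 235 mm from the hinge line; with the table level it is at the hinge's height (164 mm), free space below
- clip_mark (a point): middle of the red clip (about 10 by 20 by 13 mm) that is set on the outer rim of the quadrant arm at the end of the saw that looks away from the robot (the saw's -x end), 150 mm from the hinge line; it is carried by the tilting section and rises with it. Where on the arm it is set marks the bevel wanted, and differs each time
- pointer (a point): the point on the white fixed pointer on the saw's end face that looks away from the robot (the saw's -x end), 150 mm from the hinge line and 15 mm below it, that the middle of the red clip lines up with (the two points coincide; the pointer itself begins 11 mm farther out) when the tilting section is at the marked angle; does not move
- bevel_clip (a joint): setting of the red clip, rad: the angle of joint tilt_table at which the clip meets the pointer. Between 0.30 and 0.65; it is clamped tight (over 30 N to shift), leave it as set
- chip: small buff stone chip 45 x 30 x 16 mm, loose inside the off-cuts tray near its +x end (it does not matter if it is nudged there); origin centre of the underside
- pebble_tray: bystander: grey tray filled with dark pebbles, same size as the off-cuts tray, fixed; origin centre of the underside
- mallet: bystander: rubber mallet lying on the bench, handle along its x, 300 mm long and 58 mm high; origin on the bench
- water_bottle: bystander: clear water bottle, 66 mm across and 190 mm tall; origin centre of the underside
- try_square: bystander: try square lying flat, 180 mm long blade, 18 mm high; origin under its stock
- tin: bystander: green tin, 60 mm across, 90 mm tall; origin centre of the underside
- cobble: bystander: buff cobble, 72 mm across, 34 mm high; origin centre of the underside

How it is judged (in metres and radians):
On the way:
1. the off-cut lies released and at rest in the red tray, the table section still down (x of offcut_center in the frame of offcut_tray between -0.115 and 0.115 m and y of offcut_center in the frame of offcut_tray between -0.085 and 0.085 m and z of offcut_center in the frame of offcut_tray between 0.01 and 0.04 m and contact force between offcut and the fingers below 0.1 N and linear speed of offcut below 0.03 m/s and value of joint tilt_table below 0.12 rad), for 0.2 s.
At the end, for the whole second after the job is handed in: The tilting section is held up by the gripper's fingers, steady (under 0.05 rad/s), with the red clip within 6 mm of the pointer (about 2.3 degrees), nothing but the fingers carrying it; the off-cut lies at rest and released inside the red tray (x of offcut_center in the frame of offcut_tray between -0.115 and 0.115 m and y of offcut_center in the frame of offcut_tray between -0.085 and 0.085 m and z of offcut_center in the frame of offcut_tray between 0.01 and 0.04 m and contact force between offcut and the fingers below 0.1 N and linear speed of offcut below 0.03 m/s and distance between clip_mark and pointer below 0.006 m and velocity of joint tilt_table between -0.05 and 0.05 rad/s and value of joint tilt_table above 0.25 rad and contact force between the fingers and tilt_table above 1 N and contact force between each of offcut, mallet, water_bottle, try_square, tin, cobble, chip and tilt_table below 0.2 N); the arm keeps its last pose, push and grip.
It fails at once if the table section is lifted before the off-cut is in the red tray (value of joint tilt_table above 0.15 rad and not (x of offcut_center in the frame of offcut_tray between -0.115 and 0.115 m and y of offcut_center in the frame of offcut_tray between -0.085 and 0.085 m and z of offcut_center in the frame of offcut_tray between 0.01 and 0.04 m)).
It fails at once if the off-cut is dropped or thrown (linear speed of offcut above 0.9 m/s and contact force between offcut and the fingers below 0.1 N).
It fails at once if something else on the bench is moved more than 30 mm (distance of any of mallet, water_bottle, try_square, tin, cobble from where it was at the start of the episode above 0.03 m).
It also fails if it takes over 54 s, if anything falls off the work surface, if the arm or the gripper's body presses on something with over 40 N, if the wrist force passes 120 N, or if a joint passes its speed limit or range.

## Working session

There is one attempt and no reset: what is moved stays moved. The work goes in short steps, Python scripts to look and compute and a tool call to move; the robot and the scene stay as the last step left them, time stands still between calls to the robot, and variables do not carry over. Pictures are saved under pics/ and viewed, at most 10 in all, crops included, and the job is handed in when it is done.

Besides the shell and the picture viewer there is one more tool, called as name(argument=value, ...) on one line, values as JSON. move_arm: Moves the arm, as the interface text tells. Shift numbers are shares of 50 cm and turn numbers shares of 180 degrees, none past 1 either way. Its arguments: {"type":"object","properties":{"steps":{"type":"array","items":{"type":"array","items":{"type":"array","items":{"type":"number","minimum":-1,"maximum":1}}}}},"required":["steps"]}

```bash
mkdir -p pics; ls
python3 - <<'E'
from plant import arm
import cv2,numpy as np
a=arm.snapshot("top");b=arm.snapshot("side")
cv2.imwrite("pics/a.png",a);cv2.imwrite("pics/b.png",b)
for c in("top","side"):
  p=arm.camera_params(c);V=p["view"];print(c,np.round(-V[:3,:3].T@V[:3,3],3),np.round(V[:3,:3],2).tolist(),p["K"][0][0])
  for l in("offcut_center","offcut_tray","saw","handle","clip_mark","pointer","chip","pebble_tray","mallet","water_bottle","try_square","tin","cobble","tilt_table"):
    print(l,[(round(d["conf"],2),np.round(d["at"],3).tolist()) for d in arm.boxes_of(c,l)[:2]])
print(arm.get_obs())
E
```

```text
pics
top [0.332 0.016 1.654] [[0.01, -1.0, 0.02], [0.99, 0.02, 0.14], [-0.14, 0.02, 0.99]] 520.0413020124422
offcut_center [(0.94, [0.499, -0.076, 0.194]), (0.33, [0.558, -0.086, 0.168])]
offcut_tray [(0.71, [0.481, -0.422, 0.008])]
saw [(0.64, [0.545, -0.018, 0.173])]
handle [(0.65, [0.556, -0.085, 0.17]), (0.51, [0.256, 0.308, 0.008])]
clip_mark []
pointer [(0.69, [0.542, -0.02, 0.166])]
chip []
pebble_tray [(0.75, [0.464, 0.395, 0.034])]
mallet [(0.88, [0.687, -0.314, 0.036])]
water_bottle [(0.95, [0.693, 0.253, 0.124])]
try_square [(0.77, [0.255, 0.31, 0.008]), (0.44, [0.675, 0.4, 0.03])]
tin [(0.55, [0.314, -0.225, 0.094]), (0.15, [0.673, 0.4, 0.028])]
cobble [(0.65, [0.675, 0.401, 0.027])]
tilt_table [(0.85, [0.557, -0.084, 0.168])]
side [ 0.134 -0.941  1.127] [[0.92, -0.39, -0.01], [0.28, 0.64, 0.71], [-0.27, -0.66, 0.7]] 445.2356035566071
offcut_center [(0.48, [0.538, -0.103, 0.195])]
offcut_tray [(0.47, [0.618, -0.124, 0.171])]
saw [(0.74, [0.478, -0.418, 0.003]), (0.7, [0.602, -0.149, 0.172])]
handle [(0.74, [0.616, -0.127, 0.173])]
clip_mark [(0.49, [0.476, -0.42, 0.002]),
[... 532 characters left out ...]
   -8.15847972e+01, -1.63080401e+01]), 'qvel': array([-0.02265151, -0.0432071 , -0.12563495,  0.07369856,  0.00335978,
       -0.10802748]), 'effort': array([-8.96288802e-04, -3.86398602e+01,  2.38060963e+01,  5.36771625e+00,
       -5.68784217e-04,  6.79498527e-06]), 'eef_pos': array([ 0.21459709, -0.50638848,  0.242283  ]), 'tool_rot': array([[-9.20769243e-01, -3.90107679e-01,  6.33733703e-06],
       [-3.90107678e-01,  9.20769243e-01,  3.07208728e-05],
       [-1.78196734e-05,  2.58145909e-05, -1.00000000e+00]]), 'contact_force': array([ 0.48727929, -0.07858681, -0.24417825]), 'torque': array([-0.04283319,  0.0426079 , -0.01915442]), 'finger_force': 0.0, 'grip_width': 0.08525556362411223}
```

View pics/a.png

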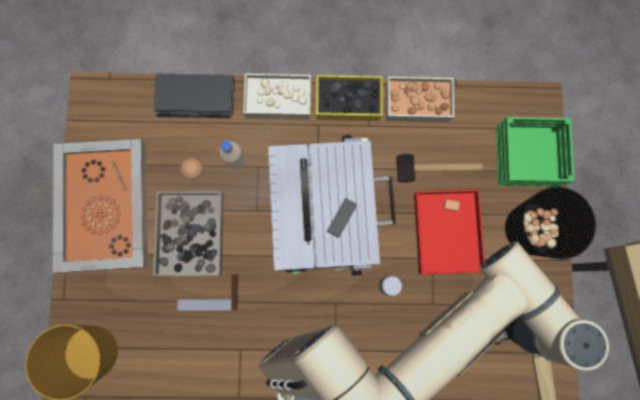

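View pics/b.png

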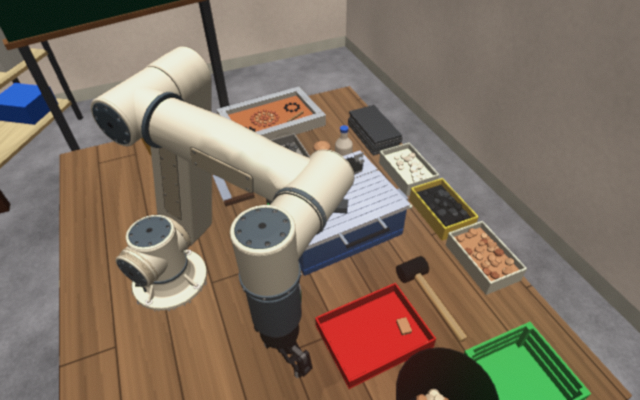

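The top view shows the off-cut at about (342,217), the handle bar at (393,200), the red tray at (449,232) with its chip at (452,205), the mallet head at (405,168) and the tin at (391,286). The side view shows the same things, with the saw partly hidden by the arm. Next I'll measure the off-cut and saw poses, and where the wrist camera sits.

```bash
cat > h.py <<'E'
from plant import arm
import cv2,numpy as np
def cam(c):
  p=arm.camera_params(c);return np.array(p["K"]),np.array(p["view"]),p
def plane(c,uv,z,P=None):
  K,V,_=P or cam(c)
  uv=np.atleast_2d(uv).astype(float)
  d=np.c_[(uv[:,0]-K[0,2])/K[0,0],-(uv[:,1]-K[1,2])/K[1,1],-np.ones(len(uv))]@V[:3,:3]
  o=-V[:3,:3].T@V[:3,3]
  return (o+d*((z-o[2])/d[:,2])[:,None])[:,:3]
def rect(c,l,z):
  for r in arm.masks_of(c,l)[:1]:
    v,u=np.nonzero(r["mask"]);w=plane(c,np.c_[u,v],z)[:,:2].astype(np.float32)
    (cx,cy),s,a=cv2.minAreaRect(w);print(l,round(r["conf"],2),len(u),np.round([cx,cy,*s,a],3))
    print(np.round(cv2.boxPoints(((cx,cy),s,a)),3).tolist())
def proj(c,X,P=None):
  K,V,_=P or cam(c);X=np.atleast_2d(X)@V[:3,:3].T+V[:3,3]
  q=np.c_[X[:,0],-X[:,1],-X[:,2]]@K.T
  return q[:,:2]/q[:,2:]
E
python3 - <<'E'
from h import *
print({k:np.shape(v) for k,v in cam("top")[2].items()})
im=arm.snapshot("top")
rect("top","offcut",.196);rect("top","tilt_table",.17);rect("top","offcut_tray",.045);rect("top","saw",.17);rect("top","handle",.17)
o=arm.get_obs();K,V,_=cam("wrist");R=o["tool_rot"]
print("wrist in tool: pos",np.round(R.T@(-V[:3,:3].T@V[:3,3]-o["eef_pos"]),3),"axes cols",np.round(R.T@V[:3,:3].T,3).tolist(),K)
cv2.imwrite("pics/c.png",cv2.resize(im[120:300,250:500],None,fx=3.2,fy=3.2,interpolation=cv2.INTER_CUBIC))
E
```

```text
{'K': (3, 3), 'view': (4, 4)}
offcut 0.57 547 [ 5.0500e-01 -7.4000e-02  4.2000e-02  1.1100e-01  6.0759e+01]
[[0.44600000977516174, -0.06499999761581421], [0.5429999828338623, -0.11999999731779099], [0.5630000233650208, -0.08299999684095383], [0.4659999907016754, -0.028999999165534973]]
tilt_table 0.65 8180 [ 0.553 -0.104  0.389  0.247  4.412]
[[0.3499999940395355, 0.004000000189989805], [0.36899998784065247, -0.24199999868869781], [0.7570000290870667, -0.21299999952316284], [0.7379999756813049, 0.03400000184774399]]
offcut_tray 0.72 5431 [ 0.482 -0.418  0.263  0.213  2.65 ]
[[0.34599998593330383, -0.3179999887943268], [0.35600000619888306, -0.531000018119812], [0.6190000176429749, -0.5180000066757202], [0.609000027179718, -0.3050000071525574]]
saw 0.56 12966 [ 0.543 -0.047  0.41   0.357  4.514]
[[0.3240000009536743, 0.11500000208616257], [0.35199999809265137, -0.2409999966621399], [0.7609999775886536, -0.20900000631809235], [0.7329999804496765, 0.1469999998807907]]
handle 0.58 7946 [ 0.55  -0.103  0.382  0.245  4.129]
[[0.35100001096725464, 0.004999999888241291], [0.36800000071525574, -0.23899999260902405], [0.75, -0.21199999749660492], [0.7319999933242798, 0.032999999821186066]]
wrist in tool: pos [ 0.079  0.    -0.131] axes cols [[-0.0, 0.952, 0.308], [1.0, 0.0, 0.0], [-0.0, 0.308, -0.952]] [[316.0488958    0.         316.6176331 ]
 [  0.         316.0488958  201.45832738]
 [  0.           0.           1.        ]]
```

View pics/c.png

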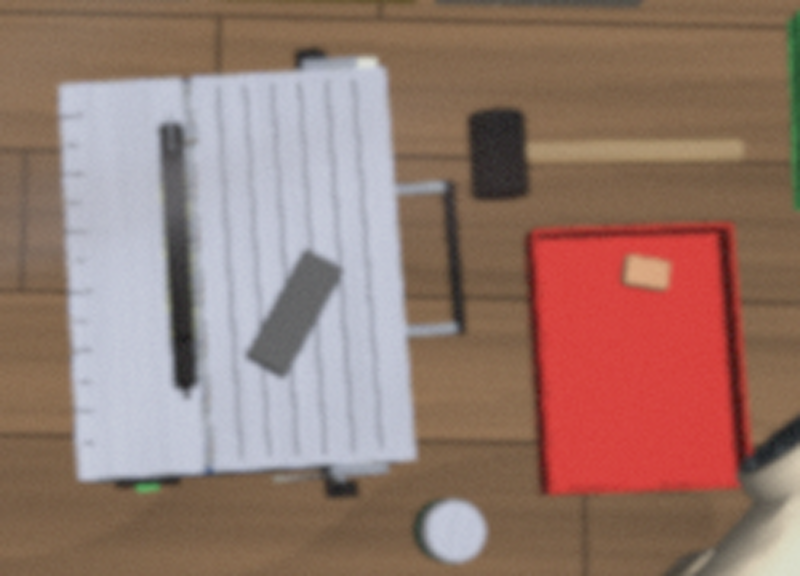

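The crop shows the off-cut at (295,313), the handle bar from (450,183) to (460,330), and the pointer's white top at (368,62) beyond the far edge. I'll move over the off-cut now.

move_arm(steps=[[[0,0,-0.018,0,0,0.0364,1],[0,0,-0.018,0,0,0.0364,1],[0,0,-0.018,0,0,0.0364,1],[0,0,-0.018,0,0,0.0364,1],[0,0,-0.018,0,0,0.0364,1],[0,0,-0.018,0,0,0.0364,1],[0,0,-0.018,0,0,0.0364,1],[0,0,-0.018,0,0,0.0364,1]]])

```text
time_s: 2.47
eef_pos: [0.2146, -0.5064, 0.3148]
tool_rot: [[-0.868, 0.497, 0.0], [0.497, 0.868, -0.0], [-0.0, -0.0, -1.0]]
contact_force: [0.8, -0.0, -0.3]
grip_width: 0.0854
finger_force: 0.0
```

move_arm(steps=[[[-0.006,0.0795,0,0,0,0,1],[-0.006,0.0795,0,0,0,0,1],[-0.006,0.0795,0,0,0,0,1],[-0.006,0.0795,0,0,0,0,1],[-0.006,0.0795,0,0,0,0,1],[-0.006,0.0795,0,0,0,0,1],[-0.006,0.0795,0,0,0,0,1],[-0.006,0.0795,0,0,0,0,1],[-0.006,0.0795,0,0,0,0,1],[-0.006,0.0795,0,0,0,0,1]]])

```text
time_s: 3.3
eef_pos: [0.4368, -0.1732, 0.3147]
tool_rot: [[-0.871, 0.492, 0.001], [0.492, 0.871, -0.0], [-0.001, 0.0, -1.0]]
contact_force: [1.0, -1.4, -0.1]
grip_width: 0.0856
finger_force: 0.0
```

move_arm(steps=[[[-0.006,0.0795,0,0,0,0,1],[-0.006,0.0795,0,0,0,0,1],[-0.006,0.0795,0,0,0,0,1],[0,0,0,0,0,0,1]]])

```text
time_s: 3.63
eef_pos: [0.5052, -0.0707, 0.3127]
tool_rot: [[-0.873, 0.488, -0.002], [0.488, 0.873, 0.001], [0.002, 0.0, -1.0]]
contact_force: [-0.5, -0.6, -1.4]
grip_width: 0.0855
finger_force: 0.0
```

Run:
```python
from h import *
o=arm.get_obs();R=o["tool_rot"];print(o["time_s"],o["eef_pos"],R.round(3).tolist(),o["q"].round(1))
P=cam("wrist");im=arm.snapshot("wrist");cv2.imwrite("pics/d.png",im)
r=arm.masks_of("wrist","offcut")
for m in r[:1]:
  v,u=np.nonzero(m["mask"]);w=plane(0,np.c_[u,v],.196,P)[:,:2].astype(np.float32)
  t=(w-o["eef_pos"][:2])@R[:2,:2]
  print(m["conf"],cv2.minAreaRect(w),"tool",cv2.minAreaRect(t.astype(np.float32)))
for l in("handle","tilt_table","pointer"): print(l,[(round(d["conf"],2),np.round(d["at"],3).tolist()) for d in arm.boxes_of("wrist",l)[:2]])
# saw from crop points
uv=lambda x,y:(250+x/3.2,120+y/3.2)
c=plane("top",[uv(60,85),uv(386,68),uv(415,460),uv(78,482)],.17).round(3);print("corners",c.tolist())
print("handle",plane("top",[uv(450,183),uv(460,330)],.168).round(3).tolist(), "seam",plane("top",[uv(186,80),uv(210,470)],.17).round(3).tolist())
```

```text
3.6333 [ 0.50516057 -0.07068552  0.31270395] [[-0.873, 0.488, -0.002], [0.488, 0.873, 0.001], [0.002, 0.0, -1.0]] [ 9.600e+00  9.500e+00  9.800e+00 -1.000e-01 -9.040e+01 -1.288e+02]
0.77 ((0.5031434297561646, -0.07167918235063553), (0.04015081003308296, 0.11103253066539764), 62.53226852416992) tool ((0.0012767091393470764, -0.0018510222434997559), (0.040150806307792664, 0.11103229969739914), 88.28802490234375)
handle [(0.88, [0.491, -0.073, 0.168])]
tilt_table [(0.88, [0.494, -0.079, 0.168])]
pointer [(0.8, [0.503, -0.006, 0.169])]
corners [[0.712, 0.141, 0.17], [0.734, -0.158, 0.17], [0.376, -0.184, 0.17], [0.352, 0.115, 0.17]]
handle [[0.627, -0.217, 0.168], [0.493, -0.225, 0.168]] seam [[0.719, 0.026, 0.17], [0.364, -0.002, 0.17]]
```

View pics/d.png

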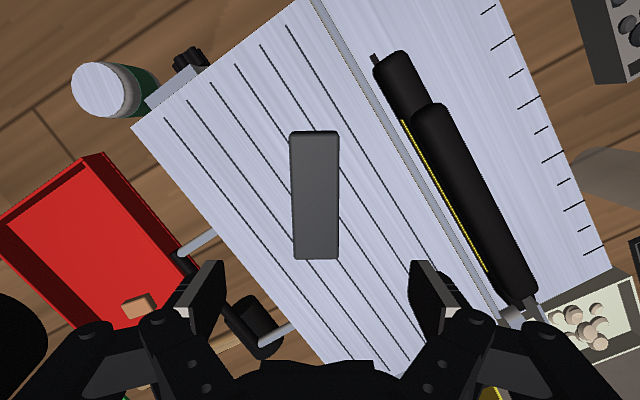

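The wrist view shows the off-cut almost centred between the fingers at (315,195), with 2 mm of correction needed. I'll descend and grip.

move_arm(steps=[[[0.0026,-0.0038,0.045,0,0,-0.009,1],[0,0,0.06,0,0,0,1],[0,0,0.06,0,0,0,1],[0,0,0.05,0,0,0,1],[0,0,0.03,0,0,0,1],[0,0,0.0124,0,0,0,1],[0,0,0,0,0,0,1],[0,0,0,0,0,0,0],[0,0,0,0,0,0,-0.3],[0,0,0,0,0,0,-1]]])

```text
time_s: 4.72
eef_pos: [0.5014, -0.0768, 0.1871]
tool_rot: [[-0.884, 0.467, 0.003], [0.467, 0.884, 0.0], [-0.002, 0.001, -1.0]]
contact_force: [-0.7, 0.2, -0.2]
grip_width: 0.0517
finger_force: 0.0
```

move_arm(steps=[[[0,0,0,0,0,0,-1],[0,0,0,0,0,0,-1],[0,0,0,0,0,0,-1],[0,0,0,0,0,0,-1],[0,0,0,0,0,0,-1],[0,0,0,0,0,0,-1]]])

```text
time_s: 5.22
eef_pos: [0.5018, -0.0764, 0.1873]
tool_rot: [[-0.885, 0.466, 0.004], [0.466, 0.885, 0.0], [-0.003, 0.002, -1.0]]
contact_force: [-0.1, 2.1, 4.9]
grip_width: 0.0385
finger_force: 62.1
```

move_arm(steps=[[[0,0,-0.02,0,0,0,-1],[0,0,-0.04,0,0,0,-1],[0,0,-0.04,0,0,-0.038,-1],[0,0,-0.04,0,0,-0.038,-1],[0,0,-0.04,0,0,-0.038,-1],[0,0,0,0,0,-0.038,-1]]])

```text
time_s: 5.72
eef_pos: [0.5018, -0.0771, 0.28]
tool_rot: [[-1.0, 0.002, 0.006], [0.002, 1.0, -0.001], [-0.006, -0.001, -1.0]]
contact_force: [0.5, -0.1, -2.9]
grip_width: 0.0388
finger_force: 61.2
```

move_arm(steps=[[[0.004,-0.04,0,0,0,0,-1],[0.009,-0.07,0,0,0,0,-1],[0.009,-0.07,0,0,0,0,-1],[0.009,-0.07,0,0,0,0,-1],[0.009,-0.07,0,0,0,0,-1],[0.009,-0.07,0,0,0,0,-1],[0.009,-0.07,0,0,0,0,-1],[0.009,-0.07,0,0,0,0,-1],[0.009,-0.07,0,0,0,0,-1],[0.008,-0.07,0,0,0,0,-1]]])

```text
time_s: 6.55
eef_pos: [0.4548, -0.4126, 0.2753]
tool_rot: [[-1.0, 0.008, -0.001], [0.008, 1.0, 0.001], [0.001, 0.001, -1.0]]
contact_force: [1.2, 0.3, -2.6]
grip_width: 0.0388
finger_force: 61.2
```

Run:
```python
from h import *
o=arm.get_obs();R=o["tool_rot"];print(o["time_s"],o["eef_pos"],R.round(3).tolist(),o["grip_width"])
P=cam("wrist");im=arm.snapshot("wrist");cv2.imwrite("pics/e.png",im)
```

```text
6.55 [ 0.45478562 -0.41260139  0.275343  ] [[-1.0, 0.008, -0.001], [0.008, 1.0, 0.001], [0.001, 0.001, -1.0]] 0.038793865674396064
```

View pics/e.png

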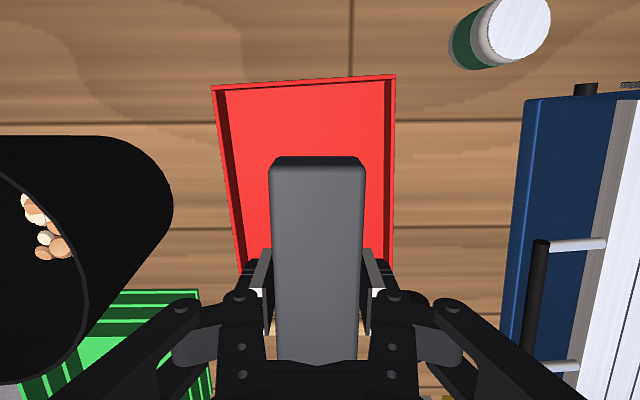

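The bar sits over the tray with its near end at (318,160) and the tray walls well clear on both sides, so I'll lower it.

move_arm(steps=[[[0,0,0.03,0,0,0,-1],[0,0,0.06,0,0,0,-1],[0,0,0.07,0,0,0,-1],[0,0,0.07,0,0,0,-1],[0,0,0.07,0,0,0,-1],[0,0,0.07,0,0,0,-1],[0,0,0.06,0,0,0,-1],[0,0,0.04,0,0,0,-1],[0,0,0.02,0,0,0,-1],[0,0,0.007,0,0,0,-1]]])

```text
time_s: 7.43
eef_pos: [0.4546, -0.4105, 0.025]
tool_rot: [[-1.0, 0.008, -0.004], [0.008, 1.0, 0.002], [0.004, 0.002, -1.0]]
contact_force: [-0.4, -0.1, -3.6]
grip_width: 0.0388
finger_force: 61.5
```

move_arm(steps=[[[0,0,0,0,0,0,-1],[0,0,0,0,0,0,-1]]])

```text
time_s: 7.6
eef_pos: [0.4567, -0.4119, 0.0287]
tool_rot: [[-1.0, 0.008, 0.002], [0.008, 1.0, -0.002], [-0.002, -0.002, -1.0]]
contact_force: [-0.1, -0.5, -2.4]
grip_width: 0.0381
finger_force: 61.5
```

move_arm(steps=[[[0,0,0.006,0,0,0,-1],[0,0,0.004,0,0,0,-1],[0,0,0,0,0,0,-1],[0,0,0,0,0,0,-1],[0,0,0,0,0,0,-1]]])

```text
time_s: 8.02
eef_pos: [0.456, -0.4113, 0.0225]
tool_rot: [[-1.0, 0.008, 0.0], [0.008, 1.0, -0.0], [-0.0, -0.0, -1.0]]
contact_force: [-0.8, 0.5, -2.3]
grip_width: 0.0386
finger_force: 61.6
```

move_arm(steps=[[[0,0,0.002,0,0,0,-1],[0,0,0,0,0,0,-1],[0,0,0,0,0,0,-0.1],[0,0,0,0,0,0,0.2],[0,0,0,0,0,0,0.5],[0,0,0,0,0,0,0.8],[0,0,0,0,0,0,0.8],[0,0,0,0,0,0,0.8],[0,0,0,0,0,0,0.8]]])

```text
time_s: 8.77
eef_pos: [0.4559, -0.4113, 0.021]
tool_rot: [[-1.0, 0.008, -0.0], [0.008, 1.0, -0.0], [0.0, -0.0, -1.0]]
contact_force: [-0.2, 0.1, -0.2]
grip_width: 0.0768
finger_force: 0.0
```

The bar is released (force near zero). I'll rise and turn the tool half round, so that the wrist camera can look back at the saw's far end.

move_arm(steps=[[[0,0,-0.04,0,0,0,0.8],[0,0,-0.07,0,0,0,0.8],[0,0,-0.07,0,0,0,0.8],[0,0,-0.07,0,0,-0.0385,0.8],[0,0,-0.07,0,0,-0.0385,0.8],[0,0,-0.07,0,0,-0.0385,0.8],[0,0,-0.07,0,0,-0.0385,0.8],[0,0,-0.07,0,0,-0.0385,0.8],[0,0,-0.07,0,0,-0.0385,0.8],[0,0,-0.06,0,0,-0.0385,0.8]]])

```text
time_s: 9.6
eef_pos: [0.4555, -0.4113, 0.354]
tool_rot: [[-0.664, -0.747, 0.002], [-0.747, 0.664, -0.002], [-0.0, -0.002, -1.0]]
contact_force: [0.8, -1.7, 1.1]
grip_width: 0.0768
finger_force: 0.0
```

move_arm(steps=[[[0,0,0,0,0,-0.0385,0.8],[0,0,0,0,0,-0.0385,0.8],[0,0,0,0,0,-0.0385,0.8],[0,0,0,0,0,-0.0385,0.8],[0,0,0,0,0,-0.0385,0.8],[0,0,0,0,0,-0.0385,0.8],[0,0,0,0,0,-0.0385,0.8],[0,0,0,0,0,-0.0385,0.8],[0,0,0,0,0,-0.0385,0.8],[0,0,0,0,0,-0.0385,0.8]]])

```text
time_s: 10.43
eef_pos: [0.4558, -0.4113, 0.351]
tool_rot: [[0.464, -0.886, -0.0], [-0.886, -0.464, 0.0], [-0.0, 0.0, -1.0]]
contact_force: [-1.0, 0.3, -0.1]
grip_width: 0.0768
finger_force: 0.0
```

move_arm(steps=[[[0,0,0,0,0,-0.0385,0.8],[0,0,0,0,0,-0.0385,0.8],[0,0,0,0,0,-0.0385,0.8],[0,0,0,0,0,-0.0385,0.8],[0,0,0,0,0,-0.0385,0.8],[0,0,0,0,0,-0.0385,0.8],[0,0,0,0,0,-0.0385,0.8],[0,0,0,0,0,-0.0385,0.8],[0,0,0,0,0,-0.0385,0.8],[0,0,0,0,0,0,0.8]]])

```text
time_s: 11.27
eef_pos: [0.4558, -0.4112, 0.351]
tool_rot: [[1.0, -0.001, -0.0], [-0.001, -1.0, 0.0], [-0.0, -0.0, -1.0]]
contact_force: [-0.2, 0.8, 0.4]
grip_width: 0.0769
finger_force: 0.0
```

move_arm(steps=[[[0.05,-0.058,0,0,0,0,0.8],[0.05,-0.058,0,0,0,0,0.8],[0.05,-0.058,0,0,0,0,0.8],[0.05,-0.058,0,0,0,0,0.8],[0.05,-0.058,0,0,0,0,0.8],[0.05,-0.058,0,0,0,0,0.8],[0.05,-0.058,0,0,0,0,0.8],[0.05,-0.058,0,0,0,0,0.8],[0.05,-0.058,0,0,0,0,0.8],[0,0,0,0,0,0,0.8]]])

```text
time_s: 12.1
eef_pos: [0.6857, -0.1452, 0.3467]
tool_rot: [[1.0, -0.003, -0.005], [-0.003, -1.0, 0.002], [-0.005, -0.002, -1.0]]
contact_force: [1.5, -0.1, -2.2]
grip_width: 0.0769
finger_force: 0.0
```

Run:
```python
from h import *
o=arm.get_obs();R=o["tool_rot"];print(o["time_s"],o["eef_pos"],R.round(3).tolist(),o["q"].round(1))
P=cam("wrist");print(P[1].tolist());im=arm.snapshot("wrist");cv2.imwrite("pics/f.png",im)
for l in("clip_mark","pointer"): print(l,[(round(d["conf"],2),np.round(d["at"],3).tolist()) for d in arm.boxes_of("wrist",l)[:3]])
```

```text
12.1 [ 0.68569373 -0.14520061  0.34672184] [[1.0, -0.003, -0.005], [-0.003, -1.0, 0.002], [-0.005, -0.002, -1.0]] [ 7.00e-01  3.60e+01  5.47e+01 -1.00e-01 -1.09e+02  8.91e+01]
[[-0.0032087543167075403, -0.9999912185222154, -0.0026956954928074994, -0.14176623083563636], [0.9504528274835762, -0.002211802572271243, -0.31086095068029507, -0.5784387950749561], [0.3108522585155374, -0.00355960782056484, 0.9504515782342379, -0.6921186315117802], [0.0, 0.0, 0.0, 1.0]]
clip_mark []
pointer [(0.79, [0.639, -0.045, 0.171]), (0.33, [0.629, -0.088, 0.168])]
```

View pics/f.png

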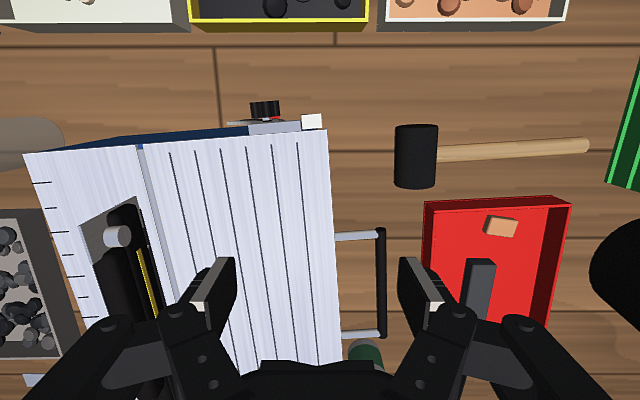

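The wrist view shows the pointer's white top at (311,121), with a trace of red just below it near (278,119). A lower, more oblique view is needed.

move_arm(steps=[[[0.02,0,0.05,0,-0.037,0,0.8],[0.02,0,0.05,0,-0.037,0,0.8],[0.03,0,0.05,0,-0.037,0,0.8],[0.03,0,0.02,0,0,0,0.8],[0,0,0,0,0,0,0.8],[0,0,0,0,0,0,0.8]]])

```text
time_s: 12.75
eef_pos: [0.7066, -0.1504, 0.2643]
tool_rot: [[0.962, -0.008, -0.272], [-0.009, -1.0, -0.002], [-0.272, 0.004, -0.962]]
contact_force: [-1.3, 0.1, 1.9]
grip_width: 0.0768
finger_force: 0.0
```

Run:
```python
from h import *
o=arm.get_obs();R=o["tool_rot"];print(o["time_s"],o["eef_pos"],R.round(3).tolist(),o["q"].round(1))
P=cam("wrist");np.save("Vg.npy",P[1]);V=P[1];print(-V[:3,:3].T@V[:3,3]);im=arm.snapshot("wrist");cv2.imwrite("pics/g.png",im)
for l in("clip_mark","pointer"): print(l,[(round(d["conf"],2),np.round(d["at"],3).tolist()) for d in arm.boxes_of("wrist",l)[:3]])
```

```text
12.75 [ 0.70656465 -0.15037442  0.26433741] [[0.962, -0.008, -0.272], [-0.009, -1.0, -0.002], [-0.272, 0.004, -0.962]] [   0.3   58.6   85.7    0.  -132.9   89.2]
[ 0.81751937 -0.15057463  0.3692831 ]
clip_mark []
pointer [(0.75, [0.341, 0.385, 0.035])]
```

View pics/g.png

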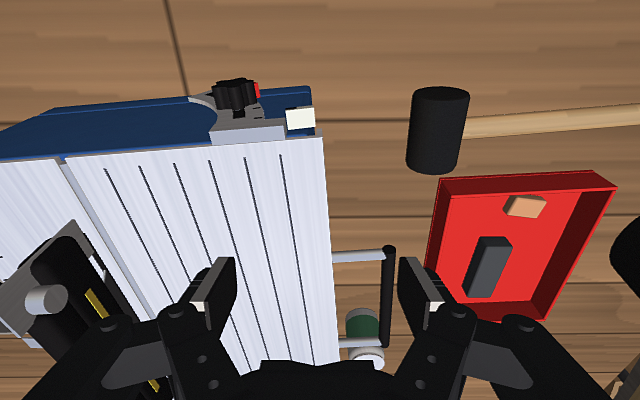

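The wrist view shows the clip, red, at (257,90), partly hidden by the black lock knob at (235,95). The pointer's white head is at (300,119), and the off-cut is lying in the tray. I'll move the camera to the right to see past the knob.

move_arm(steps=[[[0,0.05,0,0,0,0,0.8],[0,0.06,0,0,0,0,0.8],[0,0.06,0,0,0,0,0.8],[0,0.06,0,0,0,0,0.8],[0,0,0,0,0,0,0.8],[0,0,0,0,0,0,0.8]]])

```text
time_s: 13.4
eef_pos: [0.6874, -0.2614, 0.2632]
tool_rot: [[0.97, -0.007, -0.245], [-0.009, -1.0, -0.007], [-0.245, 0.009, -0.97]]
contact_force: [-1.1, 0.2, -0.5]
grip_width: 0.0769
finger_force: 0.0
```

Run:
```python
from h import *
o=arm.get_obs();R=o["tool_rot"];print(o["time_s"],o["eef_pos"],R.round(3).tolist(),o["q"].round(1))
P=cam("wrist");np.save("Vh.npy",P[1]);V=P[1];print(-V[:3,:3].T@V[:3,3]);im=arm.snapshot("wrist");cv2.imwrite("pics/h0.png",im)
cv2.imwrite("pics/h.png",cv2.resize(im[0:200,60:320],None,fx=3,fy=3,interpolation=cv2.INTER_CUBIC))
h=cv2.cvtColor(im,cv2.COLOR_BGR2HSV);m=((h[...,0]<8)|(h[...,0]>172))&(h[...,1]>150)&(h[...,2]>60)
n,_,s,c=cv2.connectedComponentsWithStats(m.astype(np.uint8));print(s.tolist()[:12],c.round(1).tolist()[:12])
```

```text
13.4 [ 0.68741889 -0.26143591  0.2631703 ] [[0.97, -0.007, -0.245], [-0.009, -1.0, -0.007], [-0.245, 0.009, -0.97]] [  -7.6   59.1   85.9    3.  -130.8   98.8]
[ 0.79537117 -0.26103719  0.37118824]
[[0, 0, 640, 400, 236942], [103, 67, 32, 20, 391], [355, 163, 175, 164, 18667]] [[310.9, 197.1], [120.3, 75.8], [432.4, 233.0]]
```

View pics/h.png

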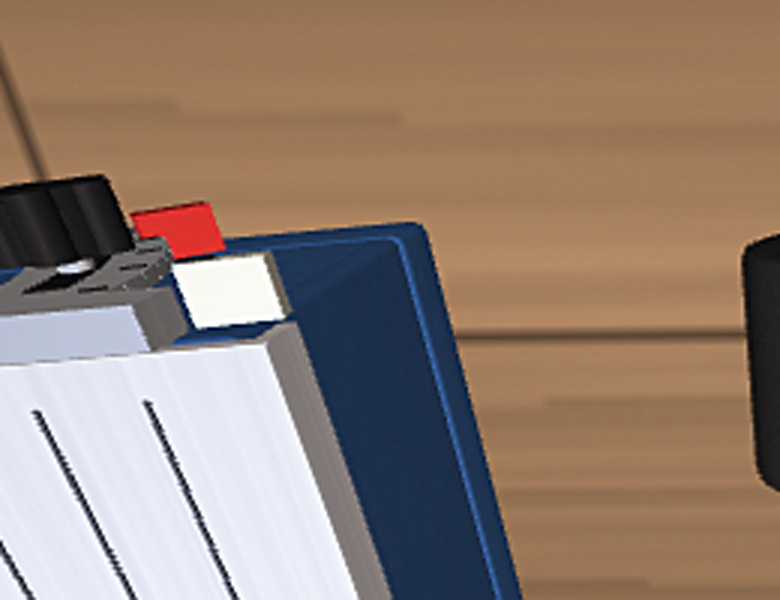

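The crop shows the clip's upper face in red, with its outer edge from (207,203) to (225,248), next to the white pointer block at (230,290). I'll fit the clip as a box on the 150 mm circle.

```bash
cat > fit.py <<'E'
from h import *
from itertools import permutations
from scipy.optimize import least_squares
K=cam("wrist")[0]
Y=np.array([.0724,-.9974,0]);X=np.array([-.9974,-.0724,0]);H=np.array([.5416,.0135,.164])
S=np.array([X,Y,[0,0,1]]).T
def pt(xs,r,phi,t): # xs along saw x, radius, angle below horizontal, tangential (up) offset
  return H+S@np.array([xs,r*np.cos(phi)+t*np.sin(phi),-r*np.sin(phi)+t*np.cos(phi)])
if __name__=="__main__":
  for n in "hg":
    im=cv2.imread("pics/h0.png" if n=="h" else "pics/g.png");im=im[:150,:300];h=cv2.cvtColor(im,cv2.COLOR_BGR2HSV)
    m=(((h[...,0]<8)|(h[...,0]>172))&(h[...,1]>150)&(h[...,2]>60)).astype(np.uint8)
    c=max(cv2.findContours(m,0,2)[0],key=cv2.contourArea);print(n,cv2.approxPolyDP(c,1.2,True)[:,0].tolist(),sorted(set(im[m>0][:,2].tolist()))[::12])
  Vh=np.load("Vh.npy");P=(K,Vh,0)
  print("plate corner proj",proj(0,pt(-.18,.185,0,.006),P)-[60,0],"crop px",(proj(0,pt(-.18,.185,0,.006),P)-[60,0])*3)
  obs=np.array([[60+207/3,203/3],[60+225/3,248/3]])-.3
  for d in permutations([.010,.020,.013]):
    f=lambda p:(proj(0,[pt(p[0]-d[0]/2,.15+d[1]/2,p[1],d[2]/2),pt(p[0]+d[0]/2,.15+d[1]/2,p[1],d[2]/2)],P)-obs).ravel()
    s=least_squares(f,[-.19,.5]);print("x,rad,tan",d,"xs",s.x[0].round(4),"bevel",(s.x[1]-.1002).round(3),s.fun.round(1))
E
python3 fit.py
```

```text
h [[134, 83], [130, 69], [127, 67], [103, 71], [106, 78], [114, 78], [118, 86]] [90, 123, 162, 196, 224, 236, 250]
g [[254, 82], [256, 97], [259, 97], [257, 83]] [93, 159, 216, 242]
plate corner proj [[ 93.80670438 117.36692002]] crop px [[281.42011314 352.10076005]]
x,rad,tan (0.01, 0.02, 0.013) xs -0.1997 bevel 0.201 [ 0.3  0.3 -0.4 -0.3]
x,rad,tan (0.01, 0.013, 0.02) xs -0.1977 bevel 0.33 [ 0.4  0.8 -0.6 -0.7]
x,rad,tan (0.02, 0.01, 0.013) xs -0.1927 bevel 0.552 [-2.7 -3.8  0.2  5.1]
x,rad,tan (0.02, 0.013, 0.01) xs -0.1919 bevel 0.592 [-2.  -3.8  0.6  4.7]
x,rad,tan (0.013, 0.01, 0.02) xs -0.1943 bevel 0.51 [-0.2 -0.4 -0.3  0.6]
x,rad,tan (0.013, 0.02, 0.01) xs -0.1995 bevel 0.197 [-0.2 -1.8  0.6  1.8]
```

Run:
```python
from fit import *
Vg,Vh=np.load("Vg.npy"),np.load("Vh.npy")
g=cv2.imread("pics/g.png");hh=cv2.imread("pics/h0.png")
for r in(84,88,92,96): print(r,g[r,252:264].tolist())
def tri(a,b):
  A=[]
  f=lambda X:np.r_[proj(0,X,(K,Vg,0))[0]-a,proj(0,X,(K,Vh,0))[0]-b]
  s=least_squares(f,[.74,-.12,.1],method="lm");L=S.T@(s.x-H);phi=np.arctan2(-L[2],L[1]);R=np.hypot(L[1],L[2])
  print(s.x.round(4),"saw",L.round(4),"R",R.round(4),"phi",phi.round(3),"res",s.fun.round(1))
tri([258.3,83],[129.7,67.7]);tri([260.,97.5],[134.8,83])
tri([259.3,83],[129.7,67.7]);tri([261.,97.5],[134.8,83])
# check on pointer block corners g-view: white
for n,im,sl in(("g",g,(slice(100,140),slice(270,330))),("h",hh,(slice(75,120),slice(100,165)))):
  q=im[sl];m=((q.min(2)>225)).astype(np.uint8);c=max(cv2.findContours(m,0,2)[0],key=cv2.contourArea)
  print(n,(cv2.approxPolyDP(c,2,True)[:,0]+[sl[1].start,sl[0].start]).tolist())
```

```text
84 [[21, 20, 17], [13, 12, 0], [45, 48, 233], [45, 48, 224], [40, 43, 214], [34, 32, 215], [92, 126, 158], [92, 125, 154], [89, 121, 157], [88, 120, 158], [89, 120, 158], [87, 120, 158]]
88 [[24, 22, 22], [20, 18, 8], [16, 15, 40], [43, 46, 219], [43, 46, 213], [39, 41, 209], [44, 52, 203], [92, 130, 164], [91, 130, 167], [91, 130, 172], [90, 129, 174], [90, 130, 175]]
92 [[27, 26, 27], [24, 22, 21], [20, 19, 6], [21, 23, 100], [42, 45, 216], [42, 46, 213], [39, 46, 222], [51, 41, 130], [79, 49, 34], [78, 48, 21], [76, 48, 27], [76, 48, 27]]
96 [[28, 26, 29], [27, 25, 27], [24, 22, 21], [16, 13, 0], [18, 20, 93], [40, 45, 216], [38, 44, 221], [34, 43, 234], [78, 53, 102], [119, 70, 37], [120, 71, 36], [121, 71, 40]]
[ 0.7488 -0.0982  0.0705] saw [-0.1985  0.1264 -0.0935] R 0.1572 phi 0.637 res [ 0.  -0.1 -0.   0.1]
[ 0.7356 -0.0982  0.0698] saw [-0.1855  0.1255 -0.0942] R 0.1569 phi 0.644 res [ 0.  -0.2 -0.   0.2]
[ 0.7492 -0.0994  0.0728] saw [-0.1989  0.1277 -0.0912] R 0.1569 phi 0.62 res [ 0. -0. -0.  0.]
[ 0.7362 -0.0995  0.0721] saw [-0.1859  0.1268 -0.0919] R 0.1566 phi 0.627 res [ 0.  -0.1 -0.   0.1]
g [[313, 108], [286, 111], [288, 129], [314, 126]]
h [[147, 87], [119, 88], [125, 108], [153, 105]]
```

Run:
```python
from fit import *
Vg,Vh=np.load("Vg.npy"),np.load("Vh.npy");G=(K,Vg,0);Q=(K,Vh,0)
def tri(a,b):
  s=least_squares(lambda X:np.r_[proj(0,X,G)[0]-a,proj(0,X,Q)[0]-b],[.74,-.12,.1],method="lm");print((S.T@(s.x-H)).round(4),s.fun.round(1))
for a,b in zip([[286,110.5],[314,107.5],[315,126.5],[288,129.5]],[[118.5,87],[148,86.5],[154,105.5],[125,108.5]]): tri(a,b)
gp=np.array([[258.6,83],[260.4,97.5]]);hp=np.array([[129.9,67.7],[134.8,83]])
for dy in(-.002,0,.002):
 for dz in(-.002,0,.002):
  def f(p):
    X=[pt(p[0]+e,.155,p[1],.010)+S@np.array([0,dy,dz]) for e in(-.0065,.0065)]
    return np.r_[proj(0,X,G)-gp,proj(0,X,Q)-hp].ravel()
  s=least_squares(f,[-.192,.65]);print(dy,dz,"bevel",round(s.x[1]-.1002,3),round(s.cost,2))
```

```text
[-0.1962  0.1576 -0.0144] [ 0.1 -0.7 -0.1  0.7]
[-0.1954  0.177  -0.0159] [-0.1  0.5  0.1 -0.5]
[-0.1824  0.1767 -0.0151] [ 0.  -0.2 -0.   0.2]
[-0.1825  0.1572 -0.013 ] [ 0.  -0.2 -0.   0.2]
-0.002 -0.002 bevel 0.547 5.3
-0.002 0 bevel 0.54 12.22
-0.002 0.002 bevel 0.534 22.43
0 -0.002 bevel 0.581 0.61
0 0 bevel 0.573 3.12
0 0.002 bevel 0.565 8.42
0.002 -0.002 bevel 0.615 1.21
0.002 0 bevel 0.606 0.34
0.002 0.002 bevel 0.597 1.81
```

Both views agree on a 13 mm wide clip and a bevel of 0.54–0.60. A lower view from the side would pin down its height, so I'll tilt the camera sideways.

move_arm(steps=[[[-0.01,0,-0.02,0.038,0.01,0,0.8],[0,0,0,0.038,0.01,0,0.8],[0,0,0,0.038,0,0,0.8],[0,0,0,0.038,0,0,0.8],[0,0,0,0.038,0,0,0.8],[0,0,0,0.038,0,0,0.8],[0,0,0,0,0,0,0.8],[0,0,0,0,0,0,0.8]]])

```text
time_s: 14.12
eef_pos: [0.6637, -0.249, 0.2577]
tool_rot: [[0.985, -0.127, -0.117], [-0.021, -0.763, 0.646], [-0.172, -0.634, -0.754]]
contact_force: [0.9, 0.1, 2.5]
grip_width: 0.0768
finger_force: 0.0
```

Run:
```python
from h import *
o=arm.get_obs();R=o["tool_rot"];print(o["time_s"],o["eef_pos"],R.round(3).tolist(),o["q"].round(1))
P=cam("wrist");np.save("Vi.npy",P[1]);V=P[1];print(-V[:3,:3].T@V[:3,3]);im=arm.snapshot("wrist");cv2.imwrite("pics/i0.png",im)
c=np.rint(proj(0,[.742,-.105,.09],P)[0]).astype(int);print(c)
x,y=np.clip(c-[110,80],0,[420,240]);print(x,y)
cv2.imwrite("pics/i.png",cv2.resize(im[y:y+160,x:x+220],None,fx=3.6,fy=3.6,interpolation=cv2.INTER_CUBIC))
```

```text
14.1167 [ 0.66370918 -0.24903354  0.25771991] [[0.985, -0.127, -0.117], [-0.021, -0.763, 0.646], [-0.172, -0.634, -0.754]] [ -27.1   57.2   85.9  -48.  -135.4   81.8]
[ 0.75611118 -0.33551702  0.34309451]
[303  74]
193 0
```

View pics/i.png

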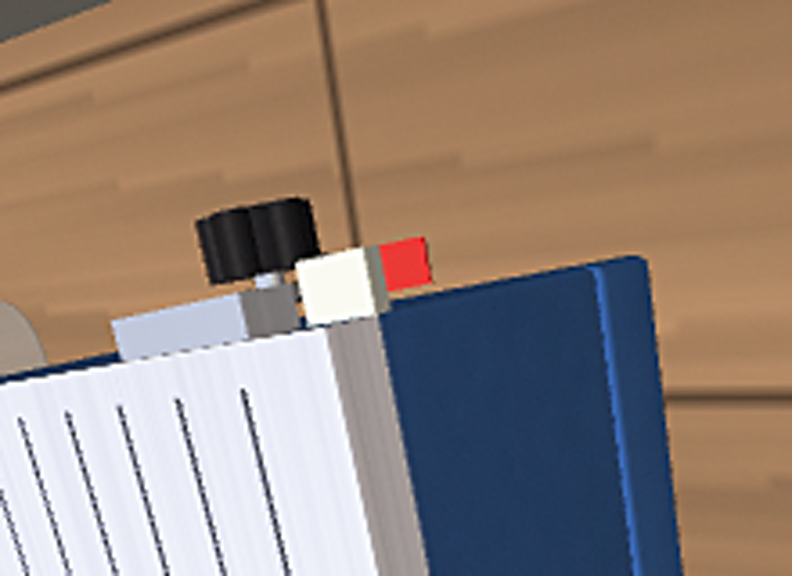

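The crop shows the clip's outer end at (427,237)–(432,283), just past the pointer block at (335,285), with the plate's corner near (326,330). I'll fit all three views jointly, with the plate corner and pointer fixing the saw's offset.

Run:
```python
from fit import *
V={n:(K,np.load(f"V{n}.npy"),0) for n in "ghi"}
clip={"g":[[258.6,83],[260.4,97.5]],"h":[[129.9,67.7],[134.8,83]],"i":[[311.6,65.8],[313,78.8]]}
plate={"g":[323,139],"h":[149.5,115],"i":[283.8,91.8]}
ptr={"g":[[286,110.5],[288,129.5]],"h":[[118.5,87],[125,108.5]],"i":[[193+297/3.6,262/3.6],[193+306/3.6,325/3.6]]}
def run(views,usep,lower):
  def f(p):
    o=S@p[2:5];r=[]
    for n in views:
      t=-.01 if(n=="i" and lower) else .01
      r.append(proj(0,[pt(p[0]+e,.155,p[1],t)+o for e in(-.0065,.0065)],V[n])-clip[n])
      r.append(proj(0,pt(-.18,.185,0,.006)+o,V[n])-plate[n])
      if usep: r.append(proj(0,[H+S@np.array([x,.1602,p[5]])+o for x in(-.196,-.183)],V[n])-ptr[n])
    return np.r_[np.concatenate(r).ravel(),p[2:5]/.004,(p[5]+.013)/.003]
  s=least_squares(f,[-.192,.65,0,0,0,-.013],loss="soft_l1");print(views,usep,lower,"bevel",round(s.x[1]-.1002,3),s.x.round(4),round(s.cost,1))
for v in("gh","gi","ghi"):
  for u in(0,1):
    for l in((0,1) if "i" in v else (0,)): run(v,u,l)
```

```text
gh 0 0 bevel 0.543 [-1.926e-01  6.427e-01 -2.000e-04 -2.800e-03 -4.100e-03 -1.300e-02] 5.6
gh 1 0 bevel 0.542 [-1.929e-01  6.427e-01  1.000e-04 -2.800e-03 -4.000e-03 -9.800e-03] 8.0
gi 0 0 bevel 0.567 [-0.1919  0.6668 -0.     -0.002  -0.0043 -0.013 ] 9.1
gi 0 1 bevel 0.553 [-1.921e-01  6.537e-01 -3.000e-04 -2.500e-03 -3.400e-03 -1.300e-02] 7.2
gi 1 0 bevel 0.557 [-1.924e-01  6.576e-01  2.000e-04 -2.600e-03 -4.100e-03 -9.100e-03] 11.0
gi 1 1 bevel 0.55 [-1.926e-01  6.504e-01  2.000e-04 -2.700e-03 -3.500e-03 -9.800e-03] 8.8
ghi 0 0 bevel 0.559 [-1.918e-01  6.588e-01 -3.000e-04 -2.400e-03 -4.900e-03 -1.300e-02] 13.1
ghi 0 1 bevel 0.551 [-1.919e-01  6.507e-01 -4.000e-04 -2.600e-03 -4.500e-03 -1.300e-02] 11.1
ghi 1 0 bevel 0.556 [-1.922e-01  6.564e-01  1.000e-04 -2.600e-03 -5.200e-03 -8.200e-03] 16.7
ghi 1 1 bevel 0.55 [-1.923e-01  6.503e-01  1.000e-04 -2.700e-03 -4.700e-03 -8.700e-03] 14.6
```

The bevel comes out at 0.55 ± 0.01 rad. I'll now work out how to square the tool up over the handle.

```bash
cat > to.py <<'E'
from h import *
import sys
from scipy.spatial.transform import Rotation as Ro
RT=np.array([[.9974,.0724,0],[.0724,-.9974,0],[0,0,-1]])
def go(T):
  o=arm.get_obs();R=o["tool_rot"];d=np.array(T)-o["eef_pos"]
  print(o["time_s"],o["eef_pos"].round(4),"rotvec frac",(Ro.from_matrix(R.T@RT).as_rotvec(degrees=True)/180).round(4),"shift now",(R.T@d/.5).round(4),"shift after turn",(RT.T@d/.5).round(4),"q",o["q"].round(1),"w",o["grip_width"],o["contact_force"].round(1))
go(eval(sys.argv[1]))
E
python3 to.py "[.559,-.220,.26]"
```

```text
14.1667 [ 0.6642 -0.2476  0.2582] rotvec frac [-0.224   0.0422 -0.0472] shift now [-0.209  -0.0181  0.0578] shift after turn [-0.2059 -0.0702 -0.0036] q [ -26.9   57.1   85.9  -48.  -135.4   81.8] w 0.0767609373741196 [0.2 0.9 1.1]
```

move_arm(steps=[[[0,0,0,-0.0373,0.007,-0.0079,0.5],[0,0,0,-0.0373,0.007,-0.0079,0.3],[0,0,0,-0.0373,0.007,-0.0079,0.1],[0,0,0,-0.0373,0.007,-0.0079,0.1],[0,0,0,-0.0373,0.007,-0.0079,0.1],[0,0,0,-0.0373,0.007,-0.0079,0.1],[0,0,0,0,0,0,0.1]]])

```text
time_s: 14.75
eef_pos: [0.6628, -0.2405, 0.2578]
tool_rot: [[0.996, 0.086, -0.004], [0.086, -0.996, -0.002], [-0.004, 0.002, -1.0]]
contact_force: [0.5, 0.3, -3.2]
grip_width: 0.0471
finger_force: 0.0
```

move_arm(steps=[[[-0.052,-0.018,0,0,0,0,0.1],[-0.052,-0.018,0,0,0,0,0.1],[-0.052,-0.018,0,0,0,0,0.1],[-0.05,-0.016,0,0,0,0,0.1],[0,0,0,0,0,0,0.1],[0,0,0,0,0,0,0.1]]])

```text
time_s: 15.25
eef_pos: [0.5596, -0.2186, 0.2608]
tool_rot: [[0.997, 0.077, 0.003], [0.077, -0.997, 0.003], [0.003, -0.002, -1.0]]
contact_force: [-0.1, -0.6, 0.6]
grip_width: 0.0469
finger_force: 0.0
```

```bash
python3 to.py "[.559,-.220,.175]"
python3 - <<'E'
from h import *
P=cam("wrist");im=arm.snapshot("wrist");cv2.imwrite("pics/j.png",im)
X=np.array([-.9974,-.0724,0]);c=np.array([.559,-.220,.170])
# dark-bar profile across (saw y) at positions along bar
Y=np.array([.0724,-.9974,0]);g=cv2.cvtColor(im,cv2.COLOR_BGR2GRAY).astype(np.float32)
for a in(-.055,-.04,-.025):
  t=np.arange(-.03,.031,.001);uv=proj(0,c+a*X+t[:,None]*Y,P).astype(np.float32)
  v=cv2.remap(g,uv[:,:1],uv[:,1:],1).ravel();k=np.nonzero(v<60)[0];print(a,uv[30],t[k][[0,-1]] if len(k) else None,v[::3].astype(int))
E
```

```text
15.25 [ 0.5596 -0.2186  0.2608] rotvec frac [-0.0008 -0.001   0.0014] shift now [-0.002   0.0031  0.1715] shift after turn [-0.0014  0.0027  0.1715] q [ -6.6  20.2  16.7  -0.2 -86.3 101. ] w 0.04685968675414655 [-0.1 -0.6  0.6]
-0.055 [319.7343  136.43536] [-0.008  0.003] [110 110 110 110 110 110 110 117  23  38  31  12 109 108 108 108 109 108
 108 108 108]
-0.04 [319.58133 157.9714 ] [-0.008  0.003] [103 101 102 101 102 101 100 107  24  36  31   9  97  97  96  96  96  97
 100  99 101]
-0.025 [319.43442 178.64835] [-0.007  0.003] [126 126 123 120 118 114 107 107  23  34  30  13  73  70  67  64  66  72
  76  81  85]
```

move_arm(steps=[[[0,-0.002,0.03,0,0,0,0.1],[0,0,0.05,0,0,0,0.1],[0,0,0.05,0,0,0,0.1],[0,0,0.04,0,0,0,0.1],[0,0,0.025,0,0,0,0.1],[0,0,0.011,0,0,0,0.1],[0,0,0,0,0,0,0.1],[0,0,0,0,0,0,0.1]]])

```text
time_s: 15.97
eef_pos: [0.5599, -0.2186, 0.1549]
tool_rot: [[0.997, 0.074, -0.001], [0.074, -0.997, 0.004], [-0.001, -0.004, -1.0]]
contact_force: [0.7, 0.1, 0.7]
grip_width: 0.0472
finger_force: 0.0
```

move_arm(steps=[[[0,0,0,0,0,0,-0.3],[0,0,0,0,0,0,-0.6],[0,0,0,0,0,0,-1],[0,0,0,0,0,0,-1],[0,0,0,0,0,0,-1],[0,0,0,0,0,0,-1],[0,0,0,0,0,0,-1],[0,0,0,0,0,0,-1],[0,0,0,0,0,0,-1]]])

```text
time_s: 16.72
eef_pos: [0.5592, -0.2183, 0.1552]
tool_rot: [[0.997, 0.074, -0.001], [0.074, -0.997, 0.004], [-0.0, -0.005, -1.0]]
contact_force: [-0.9, 3.7, 5.5]
grip_width: 0.0103
finger_force: 58.6
```

```bash
python3 to.py "[.559,-.2175,.158]"
```

```text
16.7167 [ 0.5592 -0.2183  0.1552] rotvec frac [-0.0014  0.0001  0.0004] shift now [-0.0003 -0.0017 -0.0055] shift after turn [-0.0003 -0.0016 -0.0055] q [ -6.6  22.5   4.8  -0.3 -72.3 100.9] w 0.010262468237795105 [-0.9  3.7  5.5]
```

The bar is gripped (10 mm width, 59 N). I'll lift it along the arc to 0.55 rad, keeping the tool vertical.

move_arm(steps=[[[0,-0.0005,-0.0216,0,0,0,-1],[0,-0.0015,-0.0216,0,0,0,-1],[0,-0.0025,-0.0215,0,0,0,-1],[0,-0.0034,-0.0213,0,0,0,-1],[0,-0.0045,-0.0212,0,0,0,-1],[0,-0.0054,-0.0209,0,0,0,-1],[0,0,0,0,0,0,-1],[0,0,0,0,0,0,-1]]])

```text
time_s: 17.38
eef_pos: [0.5585, -0.2099, 0.2192]
tool_rot: [[0.997, 0.073, -0.001], [0.073, -0.997, 0.004], [-0.001, -0.004, -1.0]]
contact_force: [4.1, -0.2, -3.7]
grip_width: 0.0102
finger_force: 58.6
```

move_arm(steps=[[[0,-0.0064,-0.0206,0,0,0,-1],[0,-0.0073,-0.0204,0,0,0,-1],[0,-0.0082,-0.02,0,0,0,-1],[0,-0.0092,-0.0196,0,0,0,-1],[0,-0.01,-0.0191,0,0,0,-1],[0,-0.0109,-0.0187,0,0,0,-1],[0,0,0,0,0,0,-1],[0,0,0,0,0,0,-1],[0,0,0,0,0,0,-1]]])

```text
time_s: 18.13
eef_pos: [0.5566, -0.1858, 0.2775]
tool_rot: [[0.997, 0.072, -0.002], [0.072, -0.997, 0.002], [-0.002, -0.002, -1.0]]
contact_force: [5.0, -3.7, 0.2]
grip_width: 0.01
finger_force: 58.9
```

```bash
python3 to.py "[.559,-.2175,.158]"
python3 - <<'E'
from h import *
P=cam("wrist");im=arm.snapshot("wrist");t=arm.snapshot("top")
w=np.zeros((590,800,3),np.uint8);w[:400,:640]=im;w[400:585,:410]=cv2.resize(t[120:265,240:560],(410,185));w[400:590,420:800]=cv2.resize(im[0:100,120:320],(380,190));cv2.imwrite("pics/k.png",w)
# predicted pointer / clip top positions in the wrist view
from fit import pt
o=np.array([0,0,0])
for n,a in(("pointer",.1),("clip@0.50",.15),("clip@0.60",.05)): print(n,proj(0,pt(-.192,.15,a,0),P)[0].round(0))
E
```

```text
18.1333 [ 0.5566 -0.1858  0.2775] rotvec frac [-0.0007  0.0006  0.    ] shift now [0.0006 0.0642 0.2388] shift after turn [1.00e-04 6.36e-02 2.39e-01] q [ -3.3  18.6  16.8  -0.1 -88.3  97.4] w 0.009987909344346782 [ 5.  -3.7  0.2]
pointer [242. -78.]
clip@0.50 [243. -72.]
clip@0.60 [241. -84.]
```

View pics/k.png

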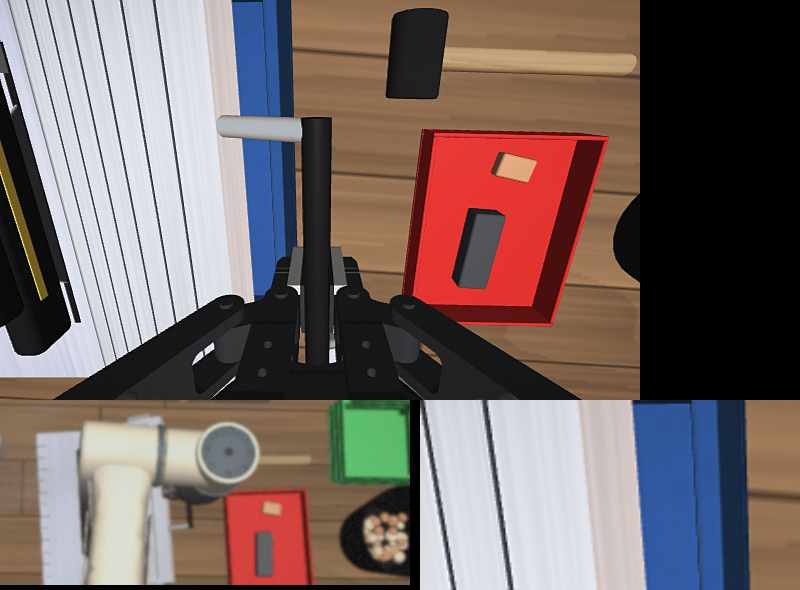

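The table is up at about 0.547 rad, the off-cut and chip are lying in the tray, and the mallet hasn't moved. One last 1 mm trim and time to settle, then I'll hand in.

move_arm(steps=[[[0,-0.001,-0.002,0,0,0,-1],[0,0,0,0,0,0,-1],[0,0,0,0,0,0,-1],[0,0,0,0,0,0,-1],[0,0,0,0,0,0,-1],[0,0,0,0,0,0,-1],[0,0,0,0,0,0,-1],[0,0,0,0,0,0,-1]]])

```text
time_s: 18.9
eef_pos: [0.5566, -0.1854, 0.2782]
tool_rot: [[0.997, 0.072, -0.002], [0.072, -0.997, 0.002], [-0.002, -0.002, -1.0]]
contact_force: [4.6, -3.5, -1.5]
grip_width: 0.0098
finger_force: 58.9
```

Run:
```python
from plant import arm
o=arm.get_obs();print(o["eef_pos"],o["qvel"].round(2),o["finger_force"]);print(arm.finish_job())
```

```text
[ 0.55661581 -0.18536671  0.27823136] [-0.01 -0.09  0.04 -0.01  0.09 -0.07] 58.92972707748413
the job is handed in; nothing more can be done
None
```

The off-cut is in the red tray and the job is handed in, with the gripper holding the tilting section steady at about 0.55 rad; that matches the clip setting I measured (0.55 ± 0.01 rad), but the clip was out of camera view at the end, so I set the line-up from handle height, and no verdict came back.

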